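# Unfold the crank handle and close the jeweller's press

## Task

On the red bench press, swing the folded ball-ended crank handle up until it stands fully upright, and only then use it to turn the crank clockwise (seen from above) until it stops, so that the press is closed; then let go. Leave the handle standing up, and leave the blue press alone.

Things in the scene. Friction and masses are not known exactly. Their poses are not given: they have to be found in the camera images.
- red_press: Red-painted bench press, bolted down, yawed up to 35 degrees: base 110 x 160 x 25 mm, two steel pillars, crosshead 50 x 170 mm with its top 150 mm up, and on top a steel crank that turns about the press's own vertical z axis. Origin: centre of the base's underside, at bench height. An identical blue press stands left or right of it.
- red_crank (a joint): Crank angle, rad, 0 to 2.0, growing clockwise seen from above; starts at 0 to 0.4; hard stop at 2.0 (closed). At 0 the arm points from the axis along the press's own +y, at pi/2 along its +x. Arm: bar 12 mm wide, top 169 mm above the bench; hub 32 mm across, top 170 mm; opposite, 34 mm out, a 28 mm counterweight, top 170 mm. Stays put; turns with about 2 N at the handle.
- red_grip (a joint): Fold angle of the red press's ball-ended handle, rad: 0 folded flat (starts at 0 to 0.2), pi/2 upright (hard stop). Level hinge pin square to the arm, 60 mm from the crank axis, 194 mm above the bench, in a fork 24 mm wide, top 202 mm. Folded, the handle lies level over the arm and points inward; it swings up and outward. Stiff hinge, about 1 N; stays where left.
- red_ball (a point): Centre of the black plastic ball, 26 mm in diameter, at the free end of the red press's folding handle, 52 mm from the hinge on a steel stem 10 mm thick. Folded, it lies 8 mm from the crank axis at hinge height, 194 mm above the bench; upright, it is 60 mm from the axis and 246 mm above the bench. Axes turn with the handle: x along the hinge pin, y along the stem from ball to hinge.
- blue_ball (a point): The same ball on the folded handle of the identical blue-painted press, which is to be left alone.
Mind the look-alikes: they are no part of the job. Leave any turquoise or white look-alike of the red_press alone.

How it is judged:
By the outcome, as a careful person would: the job done as asked, in the order asked, and still so for the second after the job is handed in, with the robot touching nothing.
It also fails if it takes over 40 s, if anything falls off the work surface, if the arm or the gripper's body presses on something with over 40 N, if the wrist force passes 120 N, or if a joint passes its speed limit or range.

## Robot

A 6-joint arm with a two-finger parallel gripper is mounted at the origin on the work surface. World frame = base frame: x ahead of the robot, y to its left, z up, the work surface at z = 0. Lengths are in m, angles in rad, forces in N, time in s.
With the tool pointing down it reaches from about 0.375 to 0.975 m from the base axis. Payload 3.8 kg.
Tool frame: the origin (TCP) lies on the centre line of the jaws, within the pads' length; the fingertips stand 19 mm ahead of it and the grasp point (between the pads) is the TCP (env.tip_extent is the distance from the TCP to the fingertips, in m); z points along the fingers, y is the direction in which the jaws open and shut (so a half turn about z gives the same grasp; the last joint's range is limited). The gripper opens to 88 mm and grips with 3 to 60 N. Pads are 18 mm wide; open, the fingers measure 123 mm over their backs; the gripper's body (75 mm by 187 mm) begins 45 mm behind the grasp point.
Start: joints at [1.296, 0.264, 1.604, -0, 1.274, -0.037], TCP at [0.159, 0.656, 0.258] pointing down, gripper open.
Joint ranges: [-2.63, 2.63], [-0.94, 2.18], [0.31, 2.57], [-1.31, 4.45], [0, 2.66], [-2.55, 2.55]. Speed limits (rad/s): [2.57, 2.57, 3.14, 3.14, 3.14, 3.14].

## Interface

Orientations are given as [roll, pitch, yaw] about the fixed x, y, z axes, in that order (R = Rz(yaw) Ry(pitch) Rx(roll)).
In Python, from bench import env gives the robot as it stands.
- The arm moves only by the shell command python3 -m creep 'ROWS' [OPENING] [FORCE]. ROWS is JSON, a list of rows, each a list of 4 numbers: the shift along the tool's x, y, z scaled (see below), then the turn about the tool's z scaled (see below). In form: [[tx, ty, tz, yaw], ...]. A call has exactly 10 rows; each row is the pose to reach, as a shift and turn from the pose measured when the call began, along the tool's axes at that moment, turning the shorter way round; what a row does not reach only later rows make up. The controller multiplies each number of a shift by 0.5 m and each number of a turn by 2 pi rad. A row lasts 1/10 s, in which the tool goes at most 50 mm and 8.59 degrees, less where a joint would pass 70% of its speed; a pose out of reach is approached as far as the arm can. A call with a number of a shift or a turn outside -1 to 1 is refused whole. A call with a gripper value outside its range is refused whole. OPENING is the finger opening in mm, from 0 to 88.1, set as the call begins (- or left out, the last holds). The fingers move at their own pace and stop on an object; FORCE is the grip in N (left out, the last holds). Time passes only in rows, so rows that repeat a pose let the fingers close, or fill a call up. It gives the time, the measured TCP pose, the force and the opening at its end, in the units of the state.
- env.observe(): the state, without advancing time (a new reading comes with each control period).
- env.grab_frame(name): name is "side" or "top" or "wrist"; returns (picture, depth): 384x512x3 uint8, red, green, blue; 384x512 float32, m along the optical axis (not along the pixel's ray), 0 where there is no reading.
- env.calibration(name): a dict with "mtx" (3x3 intrinsics, pixels), "k1" (the pictures are not rectified: a ray, as slopes to the right and down, at radius r is drawn at 1 + k1 r^2 times it, then the intrinsics apply), "pose" (4x4, takes a point from camera to world coordinates). Camera axes: x right, y up, looking along -z (the intrinsics and any distortion apply to the point x, -y, -z); pixel columns grow to the right and rows downward; lengths in m; the calibration is good to about 2 mm. A picture is of the moment at which its call begins: read the wrist's pose just before it. calibration takes no time and is no camera call; for the wrist camera it gives the pose at the moment of the call.
- env.close_job(): hands the job in, once; it reports no verdict.
The state is a dict: "time_s": time; "qpos": joint angles; "joint_vel": joint speeds; "effort": joint torques, N m; "tool_pos": TCP position; "eef_rot": TCP orientation; "ft_force": force on the tool from outside, world axes, zero at the start; "moment": the same for the moment, N m; "gripper_width": finger opening in m.
Only numpy, scipy, OpenCV 4.12 (cv2) and the standard library are available. Lean on these libraries where they do the work, as an engineer would, in place of code of your own. Each camera call takes 0.05 s, during which the arm holds its last target. There are 200 camera calls.

## Working session

There is one attempt and no reset: what is moved stays moved. The work goes in short steps, Python scripts to look and compute and a shell command to move; the robot and the scene stay as the last step left them, time stands still between calls to the robot, and variables do not carry over. Pictures are saved under pics/ and viewed, about 8 in all and at most 12, crops included, and the job is handed in when it is done.

```bash
ls; mkdir -p pics; cat > h.py <<'E'
import numpy as np, cv2
from bench import env
def save(name,fn):
    c=env.calibration(name); p,d=env.grab_frame(name)
    np.savez('pics/'+fn+'.npz',p=p,d=d,mtx=c['mtx'],k1=c['k1'],pose=c['pose'])
    cv2.imwrite('pics/'+fn+'.png',p[:,:,::-1]); return p,d,c
def ray(c,u,v):
    K=np.array(c['mtx']);k=float(c['k1'])
    q=cv2.undistortPoints(np.array([[[u,v]]],float),K,np.array([k,0,0,0.]))[0,0]
    T=np.array(c['pose']); return T[:3,3],T[:3,:3]@np.array([q[0],-q[1],-1.])
def plane(c,u,v,z):
    o,r=ray(c,u,v); return o+r*(z-o[2])/r[2]
def dep(c,d,u,v):
    o,r=ray(c,u,v); return o+r*d[int(v),int(u)]
def cloud(c,d):
    v,u=np.mgrid[0:384,0:512]
    q=cv2.undistortPoints(np.stack([u,v],-1).reshape(-1,1,2).astype(float),np.array(c['mtx']),np.array([float(c['k1']),0,0,0.]))[:,0]
    T=np.array(c['pose']);D=d.reshape(-1,1)
    return (T[:3,3]+(np.c_[q[:,0],-q[:,1],-np.ones(len(q))]*D)@T[:3,:3].T).reshape(384,512,3)
E
python3 - <<'E'
from h import *
a=save('top','t0')[0];b=save('side','s0')[0]
cv2.imwrite('pics/both.png',cv2.resize(np.vstack([a,b])[:,:,::-1],(400,600)))
print(env.observe()['eef_rot'],env.observe()['tool_pos'],env.observe()['time_s'])
E
```

```text
pics
[-3.13961035e+00 -6.99475090e-05  2.90379086e+00] [0.15883476 0.65543434 0.25654403] 0.1
```

View pics/t0.png

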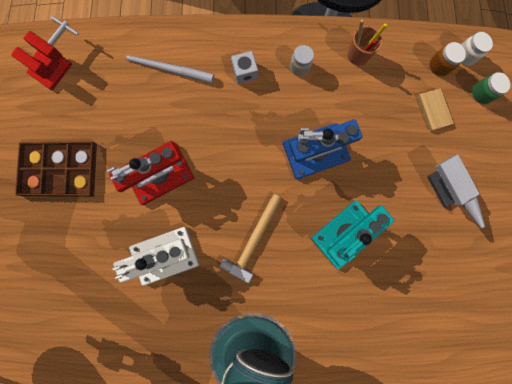

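View pics/s0.png

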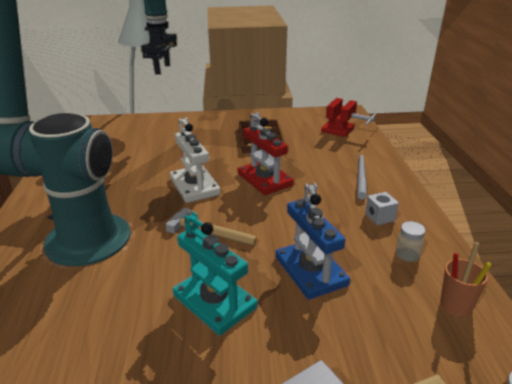

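Candidates in the top view are the red press (150,172), blue press (322,148), white (157,257) and turquoise (353,235) look-alikes, and a red vice (45,58). The red press is the one with a crosshead and a black ball at (136,163). I'll check it in a close crop and measure it.

```bash
python3 - <<'E'
from h import *
o=[]
for n,(x,y,w,h) in (('t0',(95,125,110,90)),('s0',(225,100,80,100))):
    z=np.load(f'pics/{n}.npz'); p=z['p']; C=cloud(z,z['d'])
    o.append(cv2.resize(p[y:y+h,x:x+w,::-1],(400,500 if n=='s0' else 327),interpolation=cv2.INTER_CUBIC))
    s=np.zeros((384,512),bool); s[y:y+h,x:x+w]=1
    hsv=cv2.cvtColor(p,cv2.COLOR_RGB2HSV)
    red=s&((hsv[...,0]<5)|(hsv[...,0]>174))&(hsv[...,1]>170)&(hsv[...,2]>70)
    for nm,m,lo,hi in (('crosshead',red,.14,.158),('base',red,.018,.032),('crank',s,.162,.176),('high',s,.183,.26)):
        mm=m&(C[...,2]>lo)&(C[...,2]<hi); P=C[mm]
        if len(P)<5: print(n,nm,len(P));continue
        r=cv2.minAreaRect((P[:,:2]*1000).astype(np.float32))
        print(n,nm,len(P),P.mean(0).round(4),'rect',np.round(r[0],1),np.round(r[1],1),round(r[2],1))
    blk=s&(p.max(2)<50)&(C[...,2]>.175); P=C[blk]; v,u=np.nonzero(blk)
    print(n,'black',len(P),P.mean(0) if len(P) else '',u.mean() if len(u) else '',v.mean() if len(v) else '')
cv2.imwrite('pics/c0.png',np.hstack([cv2.copyMakeBorder(i,0,500-i.shape[0],0,0,0) for i in o]))
E
```

```text
t0 crosshead 707 [0.4852 0.2412 0.1486] rect [488.1 253.6] [ 48.  168.7] 28.1
t0 base 881 [0.4621 0.2358 0.0242] rect [486.2 252.8] [105.8 159.2] 29.1
t0 crank 281 [0.4891 0.2483 0.1688] rect [484.8 262.4] [ 29.8 111. ] 22.4
t0 high 265 [0.4731 0.2831 0.1997] rect [474.6 284.2] [26.6 73. ] 26.5
t0 black 92 [0.4820496  0.25611829 0.21093345] 135.0 163.4673913043478
s0 crosshead 258 [0.4848 0.2303 0.1467] rect [485.2 253.8] [ 48.9 174.6] 28.6
s0 base 474 [0.4815 0.2225 0.0233] rect [485.7 248.9] [104.4 158.5] 29.7
s0 crank 166 [0.4832 0.2583 0.1682] rect [483.8 262.3] [ 31.5 118.8] 23.1
s0 high 126 [0.4732 0.2782 0.1956] rect [472.8 282.8] [27.  77.1] 25.8
s0 black 51 [0.47160059 0.1340995  0.24724683] 263.98039215686276 125.05882352941177
```

View pics/c0.png

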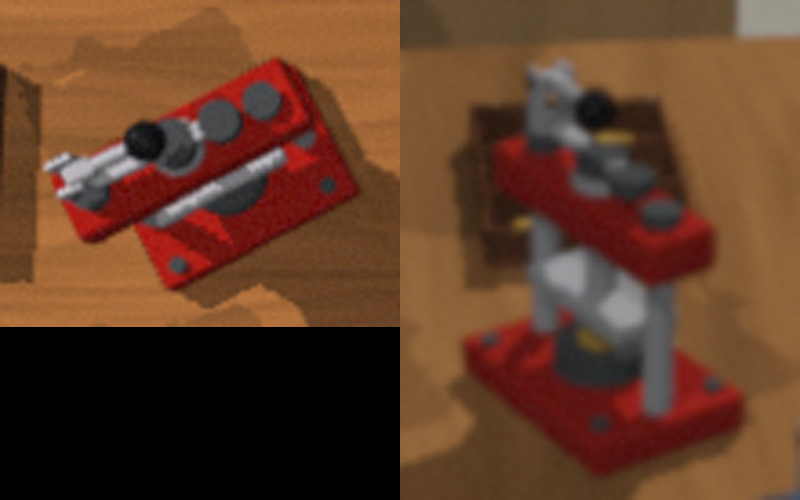

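The crop confirms the choice. The red press has its folded handle with the black ball near the hub, and the fork at the left end of the crosshead. Press centre is about (0.487, 0.253), yaw about 28.5°, and the arm points about 115°. I'll go above the ball and set the jaws square to the arm.

```bash
python3 -m creep '[[0,0,-0.08,0],[-0.08,-0.06,-0.1,0.02],[-0.16,-0.12,-0.1,0.04],[-0.24,-0.18,-0.1,0.06],[-0.32,-0.25,-0.1,0.08],[-0.4,-0.31,-0.1,0.1],[-0.48,-0.37,-0.1,0.12],[-0.56,-0.43,-0.1,0.145],[-0.64,-0.5,-0.1,0.145],[-0.72,-0.56,-0.1,0.145]]' 60 20
python3 -m creep '[[0,0,0,0],[0,0,0,0],[0,0,0,0],[0,0,0,0],[0,0,0,0],[0,0,0,0],[0,0,0,0],[0,0,0,0],[0,0,0,0],[0,0,0,0]]'
python3 - <<'E'
from h import *
s=env.observe();print(s['tool_pos'],s['eef_rot'],s['qpos'])
save('wrist','w0');save('top','t1')
E
```

```text
time_s: 1.1
tool_pos: [0.4387, 0.3023, 0.3067]
eef_rot: [-3.14, 0.002, 1.993]
ft_force: [-0.0, 0.3, 0.7]
gripper_width: 0.0601
time_s: 2.1
tool_pos: [0.4387, 0.3022, 0.3067]
eef_rot: [-3.14, 0.002, 1.993]
ft_force: [-0.3, 0.3, 0.7]
gripper_width: 0.0602
[0.43869436 0.30224064 0.30672208] [-3.13984071e+00  1.55603663e-03  1.99265328e+00] [ 5.57305283e-01 -3.31114205e-02  1.84313832e+00 -1.34283549e-03
  1.33351197e+00  1.35766618e-01]
```

View pics/w0.png

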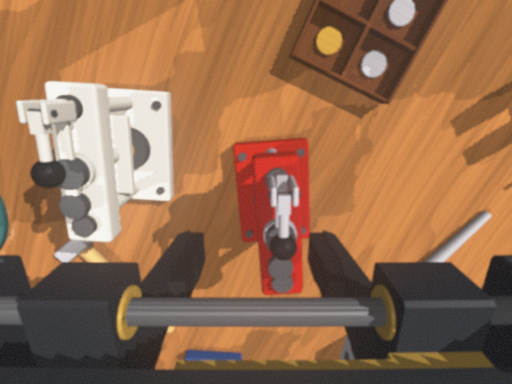

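The wrist view shows the red press centred, with the ball at about (283,246), the fork at about (282,185) and the hub behind the ball. Next I'll measure the crank direction and the ball.

```bash
python3 - <<'E'
from h import *
z=np.load('pics/w0.npz');p=z['p'];C=cloud(z,z['d'])
s=np.zeros((384,512),bool);s[130:300,230:312]=1
s&=np.linalg.norm(C[...,:2]-[.487,.253],axis=2)<.12
hsv=cv2.cvtColor(p,cv2.COLOR_RGB2HSV)
red=s&((hsv[...,0]<5)|(hsv[...,0]>174))&(hsv[...,1]>150)
for nm,m,lo,hi in (('crosshead',red,.14,.158),('base',red,.015,.035),('crank',s,.16,.177),('high',s,.18,.26),('fork',s,.196,.204)):
    P=C[m&(C[...,2]>lo)&(C[...,2]<hi)]
    if len(P)<5: print(nm,len(P));continue
    r=cv2.minAreaRect((P[:,:2]*1000).astype(np.float32));print(nm,len(P),P.mean(0).round(4),np.round(r[0],1),np.round(r[1],1),round(r[2],1))
b=(s&(p.max(2)<45)&(C[...,2]>.17)).astype(np.uint8)
n,l,st,ce=cv2.connectedComponentsWithStats(b);i=1+st[1:,4].argmax();print(st[i],ce[i])
print('ball z.194/.2',plane(z,*ce[i],.194),plane(z,*ce[i],.2),C[l==i].max(0))
P=C[s&(C[...,2]>.183)];P=P[P[:,2]<.25];q=P[:,:2]-P[:,:2].mean(0);w=np.linalg.svd(q)[2][0] if len(q)<3000 else np.linalg.eigh(q.T@q)[1][:,1];print('dir',np.degrees(np.arctan2(w[1],w[0])))
# fork vs ball line
v,u=np.nonzero(s&(C[...,2]>.194)&(C[...,2]<.21)&(p.max(2)>110));print('fork px',u.mean(),v.mean(),v.min(),v.max(),u.min(),u.max())
E
```

```text
crosshead 2793 [0.4749 0.2734 0.1513] [486.7 257.7] [ 50.  167.3] 28.4
base 2591 [0.4716 0.2711 0.0269] [487.1 258.3] [107.5 156.4] 28.6
crank 1199 [0.485  0.2578 0.1689] [487.2 256.6] [ 35.4 146. ] 22.8
high 1473 [0.4715 0.2892 0.2016] [473.5 286.6] [27.6 71.8] 25.3
fork 976 [0.4693 0.2938 0.2009] [473.6 286.7] [27.6 71.8] 25.6Traceback (most recent call last):
  File "<stdin>", line 12, in <module>
ValueError: attempt to get argmax of an empty sequence
```

```bash
python3 - <<'E'
from h import *
z=np.load('pics/w0.npz');p=z['p'];C=cloud(z,z['d'])
print(p[246,270:298:3].tolist(),C[246,270:298:4].round(3).tolist())
b=np.zeros((384,512),np.uint8);b[225:268,262:305]=(p.max(2)<60)[225:268,262:305]
n,l,st,ce=cv2.connectedComponentsWithStats(b);i=1+st[1:,4].argmax();print(st[i],ce[i])
x,y,w,h=st[i][:4];c=(x+(w-1)/2,y+(h-1)/2)
print('ball .194/.2',plane(z,*c,.194),plane(z,*c,.2))
for nm,(u,v) in {'ballc':c}.items(): pass
m=(C[...,2]>.19)&(C[...,2]<.215)
for v in range(160,235,6):
    u=np.nonzero(m[v,255:312])[0]+255
    if len(u):print(v,u.min(),u.max(),plane(z,(u.min()+u.max())/2,v,.198)[:2].round(4))
E
```

```text
[[70, 52, 51], [67, 54, 51], [64, 54, 51], [66, 53, 51], [72, 58, 59], [80, 69, 71], [82, 72, 71], [72, 62, 57], [72, 57, 58], [174, 59, 52]] [[0.472, 0.261, 0.201], [0.474, 0.265, 0.205], [0.477, 0.267, 0.205], [0.48, 0.269, 0.207], [0.483, 0.27, 0.206], [0.487, 0.271, 0.205], [0.491, 0.272, 0.203]]
[275 237   3   2   3] [276.         237.33333333]
ball .194/.2 [0.47506881 0.26855397 0.194     ] [0.47333665 0.27129476 0.2       ]
184 270 295 [0.4567 0.3198]
190 270 297 [0.4599 0.3152]
196 268 299 [0.4623 0.3102]
202 270 297 [0.4648 0.3051]
208 277 289 [0.4669 0.2997]
214 278 289 [0.4699 0.2946]
220 278 288 [0.4721 0.2891]
226 278 288 [0.4747 0.2837]
232 278 288 [0.4774 0.2782]
```

```bash
python3 - <<'E'
from h import *
for n,(x,y,w,h),t,zz in (('w0',(262,225,43,45),90,.194),('t0',(122,148,28,28),55,.194),('t1',(122,148,28,28),55,.194)):
    z=np.load(f'pics/{n}.npz');p=z['p'];C=cloud(z,z['d'])
    m=np.zeros((384,512),bool);m[y:y+h,x:x+w]=1
    m&=(p.max(2)<t)&(C[...,2]>.186)
    v,u=np.nonzero(m); (c,r)=cv2.minEnclosingCircle(np.c_[u,v].astype(np.float32))
    P=C[m]; A=np.c_[2*P,np.ones(len(P))]; s=np.linalg.lstsq(A,(P**2).sum(1),rcond=None)[0]
    print(n,len(u),c,r,plane(z,*c,zz).round(4),'sphere',s[:3].round(4),np.sqrt(s[3]+s[:3]@s[:3]).round(4),'top',np.percentile(P[:,2],98))
E
```

```text
w0 506 (282.3333435058594, 246.5) 13.639305114746094 [0.4847 0.2623 0.194 ] sphere [0.4403 0.3166 0.314 ] 0.1273 top 0.20948438729965269
t0 94 (139.0, 164.0) 9.486932754516602 [0.4836 0.2523 0.194 ] sphere [0.4759 0.0856 0.5795] 0.415 top 0.20785523952596585
t1 92 (134.8333282470703, 163.5) 5.441713333129883 [0.4848 0.2618 0.194 ] sphere [0.4608 0.0995 0.5815] 0.4118 top 0.20833331959249524
```

```bash
python3 -m creep '[[-0.056,0.026,0,-0.003],[-0.111,0.051,0,-0.003],[-0.111,0.051,0.04,-0.003],[-0.111,0.051,0.08,-0.003],[-0.111,0.051,0.12,-0.003],[-0.111,0.051,0.16,-0.003],[-0.111,0.051,0.19,-0.003],[-0.111,0.051,0.21,-0.003],[-0.111,0.051,0.218,-0.003],[-0.111,0.051,0.218,-0.003]]' 60 8
python3 - <<'E'
from h import *
s=env.observe();print(s['tool_pos'],s['eef_rot'])
save('wrist','w1')
E
```

```text
time_s: 3.2
tool_pos: [0.4846, 0.2617, 0.1976]
eef_rot: [-3.139, 0.002, 2.011]
ft_force: [-0.6, 0.0, -0.2]
gripper_width: 0.0599
[0.48456806 0.26173637 0.19755579] [-3.13934098e+00  1.55103022e-03  2.01139299e+00]
```

View pics/w1.png

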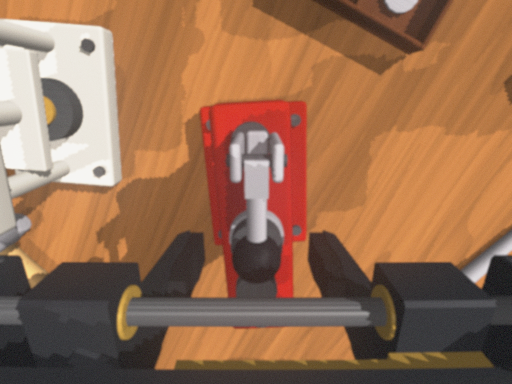

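The ball (257,258) sits midway between the fingertips (204 and 309), and the stem is square to the jaws. Now I'll close gently.

```bash
python3 -m creep '[[0,0,0,0],[0,0,0,0],[0,0,0,0],[0,0,0,0],[0,0,0,0],[0,0,0,0],[0,0,0,0],[0,0,0,0],[0,0,0,0],[0,0,0,0]]' 20 12
```

```text
time_s: 4.25
tool_pos: [0.4847, 0.2618, 0.1983]
eef_rot: [-3.14, 0.002, 2.011]
ft_force: [-2.5, -2.0, 2.5]
gripper_width: 0.0246
```

```bash
python3 -m creep '[[0,0,-0.009,0],[0.0015,0,-0.018,0],[0.0035,0,-0.027,0],[0.006,0,-0.0355,0],[0.0095,0,-0.044,0],[0.014,0,-0.052,0],[0.019,0,-0.0595,0],[0.024,0,-0.067,0],[0.0305,0,-0.0735,0],[0.037,0,-0.0795,0]]' 20 12
python3 - <<'E'
from h import *
save('side','s2');p,d,c=save('wrist','w2')
a=cv2.imread('pics/s2.png')[80:200,215:315]
cv2.imwrite('pics/c2.png',np.hstack([cv2.imread('pics/w2.png')[60:320,120:400],cv2.resize(a,(260,260))]))
E
```

```text
time_s: 5.25
tool_pos: [0.4768, 0.2787, 0.2385]
eef_rot: [-3.14, 0.002, 2.011]
ft_force: [-1.7, -1.9, -0.4]
gripper_width: 0.0248
```

View pics/c2.png

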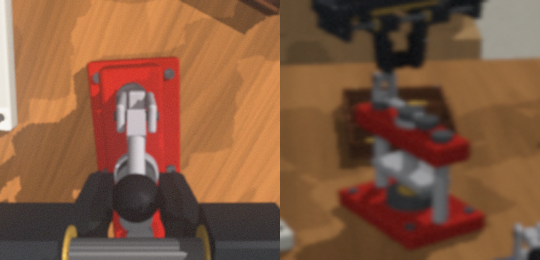

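The ball is held, and the fold is up to about 50°. Next is the rest of the arc, going slightly past upright against the stop.

```bash
python3 -m creep '[[0.007,0,-0.0055,0],[0.015,0,-0.0105,0],[0.023,0,-0.0145,0],[0.0315,0,-0.018,0],[0.04,0,-0.021,0],[0.049,0,-0.0225,0],[0.058,0,-0.024,0],[0.067,0,-0.0245,0],[0.075,0,-0.0245,0],[0.08,0,-0.0245,0]]' 20 12
python3 - <<'E'
from h import *
save('side','s3');save('wrist','w3');save('top','t3')
a=cv2.imread('pics/s3.png')[80:200,215:315]
cv2.imwrite('pics/c3.png',np.hstack([cv2.imread('pics/w3.png')[60:320,120:400],cv2.resize(a,(312,260))]))
E
```

```text
time_s: 6.35
tool_pos: [0.461, 0.3132, 0.2512]
eef_rot: [-3.141, 0.008, 2.013]
ft_force: [5.8, -14.3, 2.7]
gripper_width: 0.0247
```

View pics/c3.png

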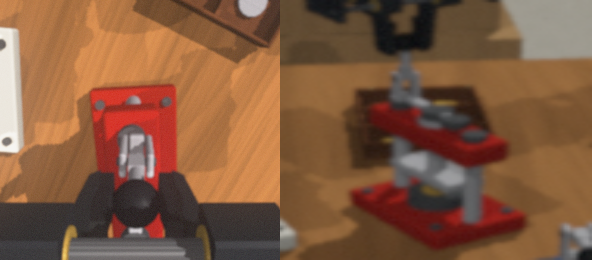

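The contact force is about 15 N inward along the tool axis, and the wrist view shows the ball above the fork, so the handle is against its upright stop. Next comes the clockwise turn about the axis, in two calls.

```bash
python3 -m creep '[[-0.0005,0.0135,0,0.0167],[-0.0025,0.027,0,0.0333],[-0.006,0.04,0,0.05],[-0.011,0.0525,0,0.0667],[-0.017,0.0645,0,0.0833],[-0.0245,0.0755,0,0.1],[-0.033,0.086,0,0.1167],[-0.0425,0.0955,0,0.1333],[-0.053,0.104,0,0.15],[-0.0645,0.1115,0,0.1667]]' 20 15
python3 - <<'E'
from h import *
s=env.observe();p=s['tool_pos'];f=s['ft_force'];y=s['eef_rot'][2]
q=p[:2]-np.array([.4881,.2548]);print('r',np.hypot(*q),'dir',np.degrees(np.arctan2(q[1],q[0])),'yaw',np.degrees(y))
print('F tool x,y',f[:2]@[np.cos(y),np.sin(y)],f[:2]@[np.sin(y),-np.cos(y)],s['qpos'])
save('side','s4');save('wrist','w4')
a=cv2.imread('pics/s4.png')[80:200,215:315]
cv2.imwrite('pics/c4.png',np.hstack([cv2.imread('pics/w4.png')[60:320,120:400],cv2.resize(a,(312,260))]))
E
```

```text
time_s: 7.5
tool_pos: [0.5237, 0.3069, 0.2512]
eef_rot: [3.138, 0.008, 0.96]
ft_force: [-6.8, -6.2, 6.2]
gripper_width: 0.0247
r 0.06310253172830521 dir 55.69587805507491 yaw 55.03102676799719
F tool x,y -8.959783530368798 -1.990592430482181 [ 0.49275026  0.14447022  1.75858961 -0.00725079  1.24454743  1.10540399]
```

View pics/c4.png

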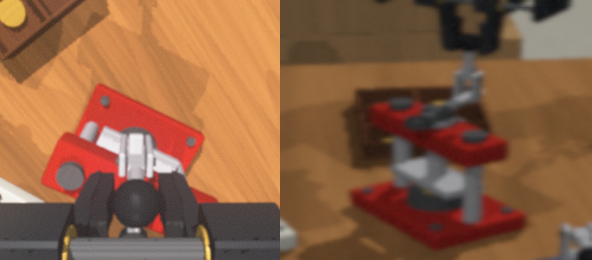

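```bash
python3 -m creep '[[-0.0005,0.0135,0,0.0167],[-0.0025,0.027,0,0.0333],[-0.006,0.04,0,0.05],[-0.011,0.0525,0,0.0667],[-0.017,0.0645,0,0.0833],[-0.0245,0.0755,0,0.1],[-0.033,0.086,0,0.1167],[-0.0425,0.0955,0,0.1333],[-0.0515,0.1035,0,0.147],[-0.0585,0.108,0,0.158]]' 20 15
cat > st.py <<'E'
from h import *
s=env.observe();p=s['tool_pos'];f=s['ft_force'];y=s['eef_rot'][2]
q=p[:2]-np.array([.4881,.2548]);print('r',np.hypot(*q),'dir',np.degrees(np.arctan2(q[1],q[0])),'yaw',np.degrees(y))
print('F tool x,y',f[:2]@[np.cos(y),np.sin(y)],f[:2]@[np.sin(y),-np.cos(y)],s['qpos'][5])
E
python3 st.py
```

```text
time_s: 8.6
tool_pos: [0.5482, 0.2588, 0.2514]
eef_rot: [-3.136, 0.008, -0.035]
ft_force: [-11.7, 26.8, -0.4]
gripper_width: 0.0247
r 0.06026554090003579 dir 3.7966003430321944 yaw -1.9983905504661792
F tool x,y -12.616596163139192 -26.405881784994886 1.9984490375150976
```

The crank is against its stop: 26 N tangential, arm at about 3.8°, and the closed position is expected near 3.9°. I'll relax the push, open, and go straight up.

```bash
python3 -m creep '[[0,0,0,0],[0,0,0,0],[0,0,0,0],[0,0,0,0],[0,0,0,0],[0,0,0,0],[0,0,0,0],[0,0,0,0],[0,0,0,0],[0,0,0,0]]' 20 6
python3 st.py
python3 -m creep '[[0,0,0,0],[0,0,0,0],[0,0,0,0],[0,0,0,0],[0,0,0,0],[0,0,0,0],[0,0,0,0],[0,0,0,0],[0,0,0,0],[0,0,0,0]]' 60 6
python3 st.py
python3 -m creep '[[0,0,-0.02,0],[0,0,-0.05,0],[0,0,-0.1,0],[0,0,-0.15,0],[0,0,-0.2,0],[-0.05,0,-0.2,0],[-0.1,0,-0.2,0],[-0.15,0,-0.2,0],[-0.2,0,-0.2,0],[-0.2,0,-0.2,0]]' 60
python3 - <<'E'
from h import *
save('side','s5');save('wrist','w5');save('top','t5')
a=cv2.imread('pics/s5.png')[80:200,215:315];t=cv2.imread('pics/t5.png')[100:280,80:400]
cv2.imwrite('pics/c5.png',np.vstack([np.hstack([cv2.resize(cv2.imread('pics/w5.png'),(400,300)),cv2.resize(a,(300,300),interpolation=2)]),cv2.resize(t,(700,300))]))
E
```

```text
time_s: 9.6
tool_pos: [0.5484, 0.2599, 0.2515]
eef_rot: [-3.134, 0.008, -0.035]
ft_force: [-1.7, 5.5, 0.5]
gripper_width: 0.0254
r 0.06046977806833643 dir 4.856733207747611 yaw -2.016044587559637
F tool x,y -1.8520193039469444 -5.4006405119179135 1.9984581298434747
time_s: 10.6
tool_pos: [0.5484, 0.2599, 0.2516]
eef_rot: [-3.134, 0.008, -0.035]
ft_force: [-0.6, -0.3, 1.6]
gripper_width: 0.0598
r 0.060471876643649225 dir 4.865753695927469 yaw -2.0109946689771867
F tool x,y -0.6165516191529716 0.3487209719496775 1.998398960374893
time_s: 11.6
tool_pos: [0.4475, 0.2629, 0.3547]
eef_rot: [-3.132, 0.006, -0.034]
ft_force: [0.2, 0.8, 0.8]
gripper_width: 0.06
```

View pics/c5.png

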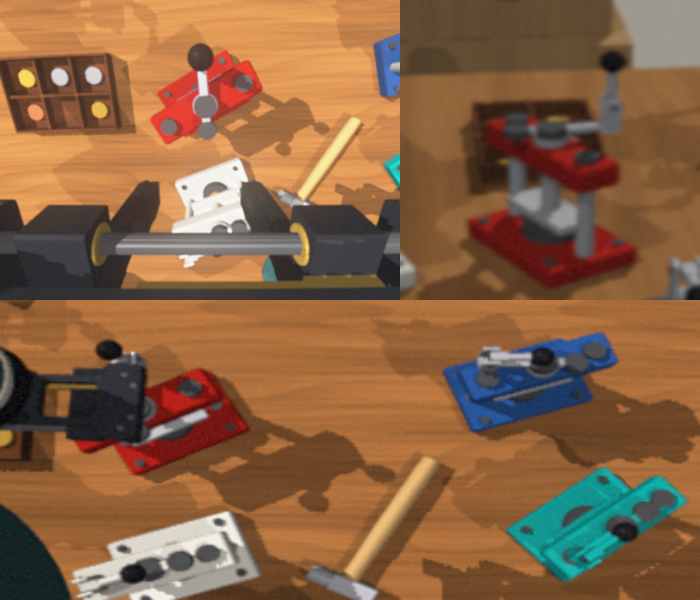

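The handle stands up with the crank along the press's +x side. A numeric check of ball, fork and crank angles follows.

```bash
python3 - <<'E'
from h import *
A=np.array([.4881,.2548])
for n in ('w5','s5'):
    z=np.load(f'pics/{n}.npz');p=z['p'];C=cloud(z,z['d'])
    near=(np.linalg.norm(C[...,:2]-A,axis=2)<.1)
    for nm,lo,hi in (('arm',.163,.173),('fork',.18,.204),('stem',.206,.230),('ball',.235,.27)):
        P=C[near&(C[...,2]>lo)&(C[...,2]<hi)]
        if nm=='ball':P=P
        if len(P):
            r=cv2.minAreaRect((P[:,:2]*1000).astype(np.float32));q=P[:,:2].mean(0)-A
            print(n,nm,len(P),P.mean(0).round(4),'r',np.hypot(*q).round(4),'dir',np.degrees(np.arctan2(q[1],q[0])).round(1),np.round(r[0]),np.round(r[1]),round(r[2],1))
# ball centre by two-ray triangulation
L=[]
for n,b,t in (('w5',(225,45,70,60),90),('s5',(270,85,25,30),60)):
    z=np.load(f'pics/{n}.npz');x,y,w,h=b;m=np.zeros((384,512),bool);m[y:y+h,x:x+w]=1
    C=cloud(z,z['d']);m&=(z['p'].max(2)<t)&(C[...,2]>.21)&(C[...,2]<.27);v,u=np.nonzero(m);x0=(u.min()+u.max())/2;y0=(v.min()+v.max())/2
    print(n,len(u),x0,y0,plane(z,x0,y0,.246).round(4));L.append(ray(z,x0,y0))
M=sum((np.eye(3)-np.outer(d,d)/(d@d)) for o,d in L);B=sum((np.eye(3)-np.outer(d,d)/(d@d))@o for o,d in L)
b=np.linalg.solve(M,B);q=b[:2]-A;print('ball',b,np.hypot(*q),np.degrees(np.arctan2(q[1],q[0])))
E
```

```text
w5 arm 1434 [0.4851 0.2571 0.1716] r 0.0038 dir 142.1 [488. 257.] [95. 31.] 1.3
w5 ball 971 [0.5468 0.2609 0.2569] r 0.059 dir 5.9 [547. 261.] [25. 26.] 41.7
s5 arm 167 [0.4922 0.2514 0.1676] r 0.0054 dir -39.8 [498. 253.] [ 34. 113.] 89.9
s5 fork 60 [0.546  0.2513 0.1922] r 0.058 dir -3.5 [548. 256.] [19. 26.] 1.0
s5 stem 33 [0.5467 0.2542 0.2178] r 0.0586 dir -0.6 [547. 253.] [13.  9.] 83.9
s5 ball 63 [0.5462 0.2517 0.2484] r 0.0582 dir -3.1 [547. 252.] [17. 23.] 82.1
w5 700 256.5 73.0 [0.5476 0.2605 0.246 ]
s5 51 285.5 104.5 [0.5459 0.2539 0.246 ]
ball [0.54735537 0.26053911 0.24333563] 0.0595326521523022 5.532058060411108
```

```bash
python3 -c "
from bench import env
print(env.close_job())"
```

```text
the job is handed in; nothing more can be done
None
```

The red press is closed with its handle standing upright, and the job is handed in. I gripped the ball and swung it up until it pushed back with about 15 N at the upright stop. I then turned the crank clockwise until it pushed back with about 26 N at its stop, eased off, opened the gripper and backed away.

- **Handle:** the last images put the ball 59.5 mm from the crank axis and 243 mm up, directly over the fork. The expected upright position is 60 mm and 246 mm.
- **Crank:** the wrist view alone gives an arm direction of about 3.4°, against about 3.9° expected when closed. With my earlier estimate of the axis position, it reads about 5.5° instead. The cameras disagree by several mm on the ball's y position, so I relied on the contact force as proof of closing.
- **Other things:** I didn't go near the blue, white or turquoise presses, and the last top view shows them with handles folded. The robot was touching nothing at hand-in, with about 12 s used.

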